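# Run along the tray lid's edge to snap it shut

### The job

The front edge of the grey tray's lid has sprung open: run your fingertips along the ridges of its four snap tongues from one end of the edge to the other, pressing each one home in turn, lightly, in a single stroke without taking the fingers away from the edge before the last is down. Pick nothing up, do not push the tray out of its place, and leave the tins, cup, tape and tools as they are. Then take your hand clear.

Things in the scene. Friction and masses are not known exactly. Their poses are not given: they have to be found in the camera images.
- tray: Grey plastic tray with grey clip-on lid, 195 x 294 mm, 62 mm high to the lid's flat top, about 0.9 kg, loose on rubber feet. Origin: centre of its underside; x from the lid's front edge (nearest the robot, with four snap tongues) to its back, y to the left along that edge, z up. Two steel tin openers show through a clear window. Only the front edge is loose; the other sides are caught.
- tongue1 (a joint): The left snap tongue in the lid's front edge, centred at tray y = 90 mm: 56 mm wide, 37 mm long, 4 mm slits between tongues. Hinged along the edge at tray x = -61 mm. Value (rad): 0 sprung up (lip 6 mm high; starts at 0 to 0.05), grows as pressed down; caught from 0.12, 0.17 flush with the lid, 0.30 bottomed (ridge 4 mm below flush). Yields to about 2 N on its ridge, stays where left; lid bears 40 N.
- tongue1_ridge (a point): Top middle of the press ridge on the left tongue: a round bar 8 mm thick along the edge at tray x = -91 mm, 30 mm from the hinge. Its middle 8 mm stands 9 mm above the tongue; both ends slope down 23 degrees into it, so a fingertip can slide from ridge to ridge. Moves with the tongue: 71 mm above the tray's underside when flush, 5 mm higher when sprung up.
- tongue2 (a joint): The second from the left snap tongue in the lid's front edge, centred at tray y = 30 mm: 56 mm wide, 37 mm long, 4 mm slits between tongues. Hinged along the edge at tray x = -61 mm. Value (rad): 0 sprung up (lip 6 mm high; starts at 0 to 0.05), grows as pressed down; caught from 0.12, 0.17 flush with the lid, 0.30 bottomed (ridge 4 mm below flush). Yields to about 2 N on its ridge, stays where left; lid bears 40 N.
- tongue2_ridge (a point): Top middle of the press ridge on the second from the left tongue: a round bar 8 mm thick along the edge at tray x = -91 mm, 30 mm from the hinge. Its middle 8 mm stands 9 mm above the tongue; both ends slope down 23 degrees into it, so a fingertip can slide from ridge to ridge. Moves with the tongue: 71 mm above the tray's underside when flush, 5 mm higher when sprung up.
- tongue3 (a joint): The third from the left snap tongue in the lid's front edge, centred at tray y = -30 mm: 56 mm wide, 37 mm long, 4 mm slits between tongues. Hinged along the edge at tray x = -61 mm. Value (rad): 0 sprung up (lip 6 mm high; starts at 0 to 0.05), grows as pressed down; caught from 0.12, 0.17 flush with the lid, 0.30 bottomed (ridge 4 mm below flush). Yields to about 2 N on its ridge, stays where left; lid bears 40 N.
- tongue3_ridge (a point): Top middle of the press ridge on the third from the left tongue: a round bar 8 mm thick along the edge at tray x = -91 mm, 30 mm from the hinge. Its middle 8 mm stands 9 mm above the tongue; both ends slope down 23 degrees into it, so a fingertip can slide from ridge to ridge. Moves with the tongue: 71 mm above the tray's underside when flush, 5 mm higher when sprung up.
- tongue4 (a joint): The right snap tongue in the lid's front edge, centred at tray y = -90 mm: 56 mm wide, 37 mm long, 4 mm slits between tongues. Hinged along the edge at tray x = -61 mm. Value (rad): 0 sprung up (lip 6 mm high; starts at 0 to 0.05), grows as pressed down; caught from 0.12, 0.17 flush with the lid, 0.30 bottomed (ridge 4 mm below flush). Yields to about 2 N on its ridge, stays where left; lid bears 40 N.
- tongue4_ridge (a point): Top middle of the press ridge on the right tongue: a round bar 8 mm thick along the edge at tray x = -91 mm, 30 mm from the hinge. Its middle 8 mm stands 9 mm above the tongue; both ends slope down 23 degrees into it, so a fingertip can slide from ridge to ridge. Moves with the tongue: 71 mm above the tray's underside when flush, 5 mm higher when sprung up.
- tin_small: Closed aluminium paint tin, 74 mm diameter, 75 mm high; origin at the centre of its underside. Beside or behind the tray. Leave it alone.
- tin_squat: Closed aluminium paint tin, 86 mm diameter, 65 mm high; origin at the centre of its underside. Beside or behind the tray. Leave it alone.
- tin_tall: Closed aluminium paint tin, 84 mm diameter, 98 mm high; origin at the centre of its underside. Beside or behind the tray. Leave it alone.
- cup: White ceramic mixing cup, 80 mm across the rim, 85 mm high; origin at the centre of its underside. Beside or behind the tray. Leave it alone.
- stick: Blue plastic stirring stick, 308 mm long, 26 mm wide, 4 mm thick, lying on the shelf in front of the tray; origin under its middle, y along it. Leave it alone.
- scraper: Stainless putty scraper with black handle, 210 mm long, 70 mm wide, 17 mm thick, lying on the lid behind the tongues; origin under its middle, y along it towards the blade. Leave it alone.
- tape: Roll of masking tape lying flat, 100 mm diameter, 24 mm high, in front and left of the tray; origin at the centre of its underside. Leave it alone.

How it is judged:
By the outcome, as a careful person would: the job done as asked, in the order asked, and still so for the second after the job is handed in, with the robot touching nothing.
It also fails if it takes over 38 s, if anything falls off the work surface, if the arm or the gripper's body presses on something with over 40 N, if the wrist force passes 120 N, or if a joint passes its speed limit or range.

### The arm

A 6-joint arm with a two-finger parallel gripper is mounted at the origin on the work surface. World frame = base frame: x ahead of the robot, y to its left, z up, the work surface at z = 0. Lengths are in m, angles in rad, forces in N, time in s.
With the tool pointing down it reaches from about 0.275 to 0.825 m from the base axis. Payload 4.9 kg.
Tool frame: the origin (TCP) lies on the mounting face of the last link; the fingertips stand 173 mm ahead of it and the grasp point (between the pads) lies 155 mm ahead of it (robot.tcp_to_tips is the distance from the TCP to the fingertips, in m); z points along the fingers, y is the line along which they close (so a half turn about z gives the same grasp; the last joint's range is limited). The gripper opens to 85 mm and grips with 20 to 120 N. Pads are 22 mm wide; open, the fingers measure 114 mm over their backs; the gripper's body (76 mm by 85 mm) begins 54 mm behind the grasp point. The pads swing forward as they close: fully open they stand 13 mm farther back than shut.
Start: joints at [-1.409, 0.326, -0.193, 1.052, 0, 1.437], TCP at [0.16, -0.526, 0.405] pointing down, gripper open.
Joint ranges: [-2.65, 2.65], [-0.97, 1.79], [-1.3, 1.35], [-1.93, 2.1], [-1.47, 1.37], [-3.14, 3.14]. Speed limits (rad/s): [2.57, 2.57, 3.14, 3.14, 3.14, 3.14].

### API

Orientations are given as [roll, pitch, yaw] about the fixed x, y, z axes, in that order (R = Rz(yaw) Ry(pitch) Rx(roll)).
In Python, from station import get_state, camera, camera_info, ticket, robot gives the robot as it stands.
- The arm moves only by the tool carry_out, never from a script. Its argument "targets" is a list of rows, each a list of 7 numbers: the turn, a rotation vector about the tool's x, y, z in degrees, then the shift along the tool's x, y, z in mm, then the closure, from 0 (fully open) to 1 (shut). In form: [[ax, ay, az, dx, dy, dz, hand], ...]. A call has exactly 10 rows; each row shifts and turns the commanded pose from where the row before left it, along the tool's axes as they then stand; what a row does not reach is not made up. A row lasts 1/8 s, in which the tool goes at most 62.5 mm and 10.7 degrees, less where a joint would pass 70% of its speed; a pose out of reach is approached as far as the arm can. A call is refused whole if a number of a shift passes 62.5 or a number of a turn 10.7, either way. A call with a gripper value outside its range is refused whole. The fingers move at their own pace and stop on an object; "grip_force" is the grip in N (left out, the last holds). Time passes only in rows, so rows that do not move let the fingers close, or fill a call up. It gives the time, the measured TCP pose, the force, the opening and the grip force at its end, in the units of the state.
- get_state(): the state, without advancing time (a new reading comes with each control period).
- camera(name): name is "scene" or "top"; returns (picture, depth): 420x560x3 uint8, red, green, blue; 420x560 float32, m along the optical axis (not along the pixel's ray), 0 where there is no reading.
- camera_info(name): a dict with "intrinsics" (3x3 intrinsics, pixels), "dist" ([k1, k2, p1, p2, k3] as OpenCV has them; the pictures are not rectified), "rvec" (rotation vector, rad) and "tvec" (3), from world to camera coordinates, as OpenCV has them. Camera axes: x right, y down, z forward; pixel columns grow to the right and rows downward; lengths in m; the calibration is good to about 2 mm. A picture is of the moment at which its call begins. camera_info takes no time and is no camera call.
- ticket.job_done(): hands the job in; it is judged then, once.
The state is a dict: "time": time; "joint_positions": joint angles; "dq": joint speeds; "tau": joint torques, N m; "position": TCP position; "ee_rot": TCP orientation; "ft_force": force on the tool from outside, world axes, zero at the start; "moment": the same for the moment, N m; "finger_gap": opening from 0.0 (shut) to 1.0 (fully open); "grasp_force": force on a finger pad.
Only numpy, scipy, OpenCV 4.12 (cv2) and the standard library are available. Lean on these libraries where they do the work, as an engineer would, in place of code of your own. Each camera call takes 0.05 s, during which the arm holds its last target. There are 200 camera calls.

## Working session

There is one attempt and no reset: what is moved stays moved. The work goes in short steps, Python scripts to look and compute and a tool call to move; the robot and the scene stay as the last step left them, time stands still between calls to the robot, and variables do not carry over. Pictures are saved under pics/ and viewed, at most 10 in all, crops included, and the job is handed in when it is done.

Besides the shell and the picture viewer there is one more tool, called in YAML: its name, and indented under it one key for each argument. carry_out: Moves the arm, as the interface text tells. Its arguments: {"type":"object","properties":{"targets":{"type":"array"},"grip_force":{"type":"number"}},"required":["targets"]}

```bash
mkdir -p pics; ls
python3 - <<'E'
from station import *
import cv2,numpy as np
for n in("scene","top"):
    p,d=camera(n); cv2.imwrite(f"pics/{n}.png",p[:,:,::-1]); np.savez(f"{n}.npz",p=p,d=d); print(n,camera_info(n))
print(get_state(), robot.tcp_to_tips)
E
```

```text
pics
scene {'intrinsics': array([[484.44089524,   0.        , 279.29236819],
       [  0.        , 484.44089524, 215.43455867],
       [  0.        ,   0.        ,   1.        ]]), 'dist': array([-0.07217305,  0.        ,  0.        ,  0.        ,  0.        ]), 'rvec': array([ 2.33773208,  1.28771924, -0.35943982]), 'tvec': array([-0.34775293, -0.37417505,  1.56353711])}
top {'intrinsics': array([[508.96123767,   0.        , 284.94390384],
       [  0.        , 508.96123767, 212.51056786],
       [  0.        ,   0.        ,   1.        ]]), 'dist': array([-0.13174235,  0.        ,  0.        ,  0.        ,  0.        ]), 'rvec': array([ 2.13154945, -2.11513597,  0.20576462]), 'tvec': array([0.05699701, 0.62217296, 1.26679343])}
{'time': 0.1, 'joint_positions': array([-1.40920350e+00,  3.26871737e-01, -1.93459942e-01,  1.05201224e+00,
       -2.96949164e-05,  1.43660746e+00]), 'dq': array([ 4.13106544e-07, -2.35096213e-03,  1.92892752e-03,  1.46534885e-04,
        1.72101098e-04,  3.39325604e-04]), 'tau': array([-2.05714114e-04, -4.44239080e+01,  2.63037354e+01,  7.87292694e-03,
       -1.86489310e-04,  9.18372365e-06]), 'position': array([ 0.16029114, -0.52586564,  0.40398795]), 'ee_rot': array([-3.14005500e+00, -1.77618842e-04,  2.95781582e-01]), 'ft_force': array([0.97708227, 0.2465816 , 0.21295214]), 'moment': array([ 0.02676192,  0.0414364 , -0.01201419]), 'grasp_force': 0.0, 'finger_gap': 1.0016369912016598} 0.1734
```

View pics/scene.png

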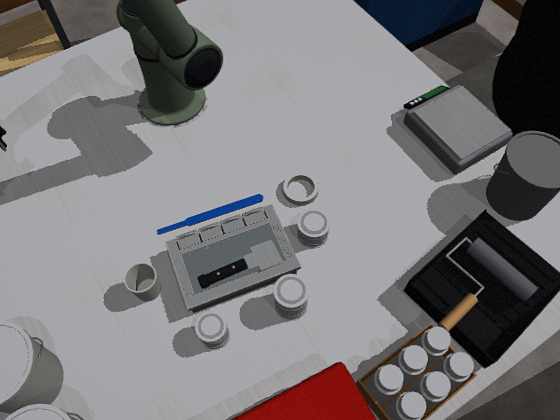

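View pics/top.png

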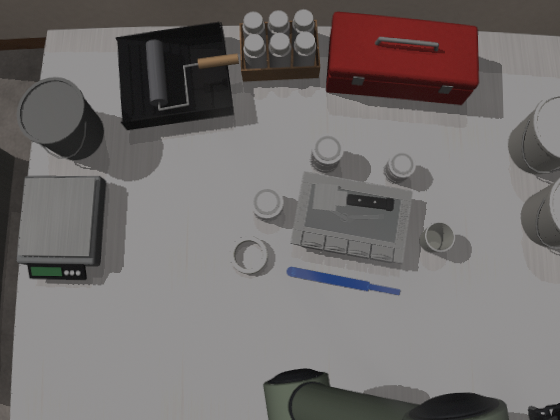

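The scene view shows the tray at about (232,255), with its tongues on the robot side. In the top view the tray corners are about (304,173), (412,186), (402,264) and (292,248), the tongues run along the lower edge at about y=240–252, and the blue stick lies in front. Next I'll measure the lid.

```bash
cat > h.py <<'E'
import numpy as np,cv2
from station import camera_info
def cloud(n,d):
    c=camera_info(n);h,w=d.shape
    uv=np.stack(np.meshgrid(np.arange(w),np.arange(h)),-1).reshape(-1,1,2).astype(np.float32)
    r=cv2.undistortPoints(uv,c['intrinsics'],c['dist']).reshape(h,w,2)
    P=np.dstack([r,np.ones((h,w))])*d[...,None]
    R=cv2.Rodrigues(c['rvec'])[0]
    return (P-c['tvec'])@R
def px(n,P):
    c=camera_info(n)
    return cv2.projectPoints(np.array(P,float).reshape(-1,1,3),c['rvec'],c['tvec'],c['intrinsics'],c['dist'])[0].reshape(-1,2)
E
python3 - <<'E'
from h import *
for n,box in(("top",(280,160,420,275)),("scene",(150,195,310,315))):
    z=np.load(n+".npz");W=cloud(n,z['d']);u0,v0,u1,v1=box
    s=W[v0:v1,u0:u1]
    m=((s[...,2]>.05)&(s[...,2]<.085)).astype(np.uint8)
    k,l,st,_=cv2.connectedComponentsWithStats(m)
    i=1+np.argmax(st[1:,4]);q=s[l==i]
    print(n,len(q),"table z",np.median(W[260:300,430:480,2]) if n=="top" else np.median(W[330:360,100:150,2]),"z pct",np.percentile(q[:,2],[5,25,50,75,95]))
    r=cv2.minAreaRect(q[:,:2].astype(np.float32));print(r);print(cv2.boxPoints(r).round(4))
    crop=z['p'][v0:v1,u0:u1,::-1];cv2.imwrite(f"pics/c_{n}.png",cv2.resize(cv2.convertScaleAbs(crop,alpha=1.6 if n=="top" else 1),None,fx=4.8,fy=4.8,interpolation=cv2.INTER_CUBIC))
E
```

```text
top 8334 table z -0.00023611009701461535 z pct [0.05789002 0.06079686 0.06301434 0.06578591 0.07544401]
((0.6112844944000244, -0.11176265776157379), (0.29402631521224976, 0.20080465078353882), 80.09506225585938)
[[ 0.4871 -0.2393]
 [ 0.6849 -0.2739]
 [ 0.7355  0.0158]
 [ 0.5377  0.0503]]
scene 8519 table z 0.001965096718326468 z pct [0.0600834  0.06271059 0.06457046 0.06709653 0.07778277]
((0.6124617457389832, -0.1147802323102951), (0.29573413729667664, 0.20135019719600677), 79.94270324707031)
[[ 0.4875 -0.2428]
 [ 0.6858 -0.278 ]
 [ 0.7374  0.0132]
 [ 0.5392  0.0484]]
```

View pics/c_top.png

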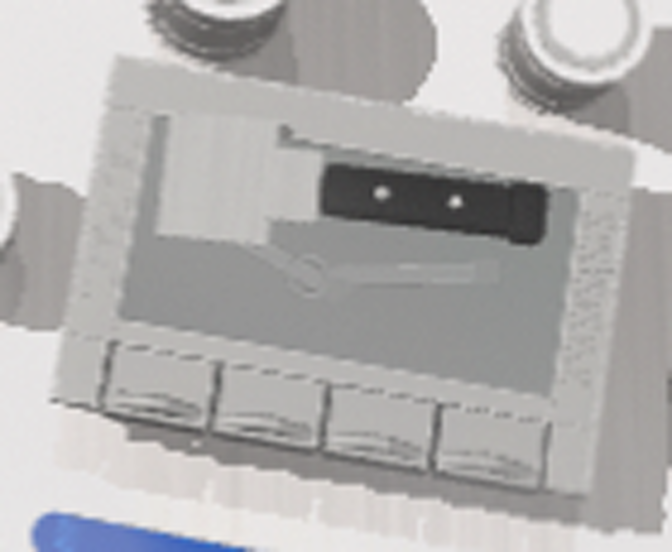

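View pics/c_scene.png

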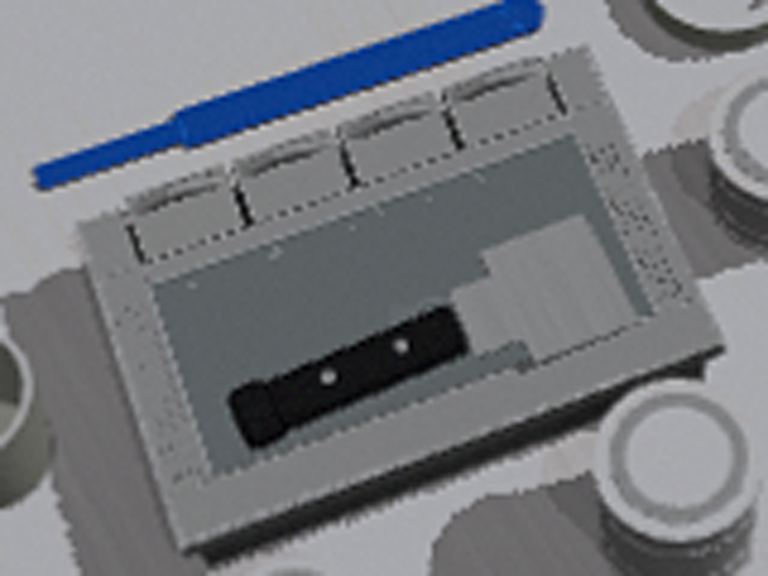

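Run:
```python
from h import *
c=np.array([.6119,-.1133]);a=np.deg2rad(-9.98);R=np.array([[np.cos(a),-np.sin(a)],[np.sin(a),np.cos(a)]])
def w(x,y,z):return np.r_[c+R@[x,y],z]
for y in(90,30,-30,-90):print(y,w(-.091,y/1e3,.076).round(4))
for n,(u0,v0,u1,v1) in(("top",(280,160,420,275)),("scene",(150,195,310,315))):
    im=cv2.imread(f"pics/c_{n}.png")
    def dot(p,col):
        u=px(n,p)[0];cv2.circle(im,(int((u[0]-u0+.5)*4.8),int((u[1]-v0+.5)*4.8)),3,col,-1)
    for y in(.09,.03,-.03,-.09):dot(w(-.091,y,.0755),(0,0,255))
    for y in(.12,.06,0,-.06,-.12):dot(w(-.061,y,.062),(0,255,0))
    for x in(-.0975,.0975):
        for y in(-.147,.147):dot(w(x,y,.062),(255,0,0))
    cv2.imwrite(f"pics/d_{n}.png",im)
a=cv2.imread("pics/d_top.png")[280:];b=cv2.imread("pics/d_scene.png")[:330,:672]
cv2.imwrite("pics/d.png",np.vstack([a,b])[:600])
```

```text
90 [ 0.5379 -0.0089  0.076 ]
30 [ 0.5275 -0.068   0.076 ]
-30 [ 0.5171 -0.1271  0.076 ]
-90 [ 0.5067 -0.1862  0.076 ]
```

View pics/d.png

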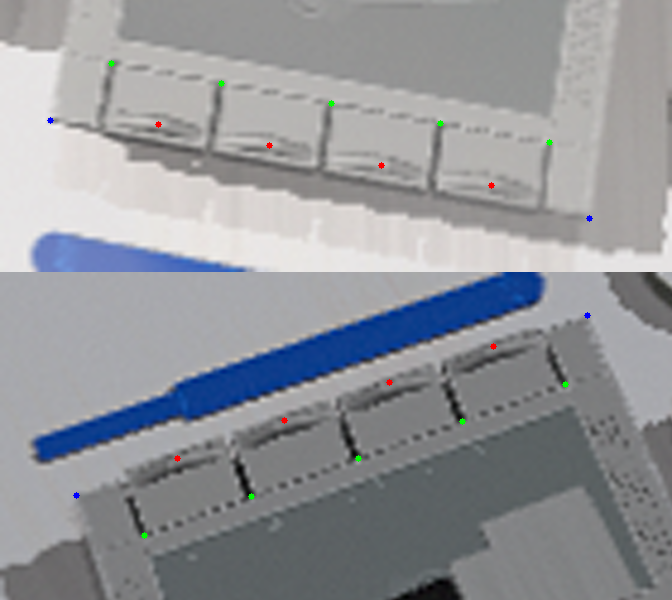

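```bash
cat >> h.py <<'E'
from station import get_state
from scipy.spatial.transform import Rotation as Ro
def rows(goal,yaw,n):
    s=get_state();R=Ro.from_euler('xyz',s['ee_rot']);G=Ro.from_euler('xyz',[np.pi,0,yaw])
    rv=(R.inv()*G).as_rotvec()/n;d=(np.array(goal)-s['position'])*1e3/n
    print(s['time'],s['position'],s['ee_rot'],'rot',np.degrees(rv).round(2))
    for i in range(n):print((R*Ro.from_rotvec(rv*i)).inv().apply(d).round(1))
E
python3 -c "
from h import *
rows([.5057,-.192,.283],np.deg2rad(80),10)"
```

```text
0.1 [ 0.16029114 -0.52586564  0.40398795] [-3.14005500e+00 -1.77618842e-04  2.95781582e-01] rot [-0.01 -0.01 -6.31]
[ 42.8 -21.8  12.1]
[ 44.9 -17.   12.1]
[ 46.5 -12.   12.1]
[47.5 -6.8 12.1]
[48.  -1.5 12.1]
[47.9  3.7 12.1]
[47.2  9.  12.1]
[45.9 14.1 12.1]
[44.1 19.1 12.1]
[41.7 23.8 12.1]
```

carry_out:
  targets:
    - [0,0,-6.3,43,-22,12,1]
    - [0,0,-6.3,45,-17,12,1]
    - [0,0,-6.3,46.5,-12,12,1]
    - [0,0,-6.3,47.5,-7,12,1]
    - [0,0,-6.3,48,-1.5,12,1]
    - [0,0,-6.3,48,3.7,12,1]
    - [0,0,-6.3,47,9,12,1]
    - [0,0,-6.3,46,14,12,1]
    - [0,0,-6.3,44,19,12,1]
    - [0,0,-6.3,41.7,24,12,1]
  grip_force: 20

```text
time: 1.35
position: [0.5069, -0.191, 0.284]
ee_rot: [-3.141, -0.0, 1.399]
ft_force: [0.2, -0.4, 0.7]
finger_gap: -0.001
grasp_force: 0.0
```

```bash
python3 -c "
from h import *
rows([.5057,-.192,.283],np.deg2rad(80),1);print(get_state()['finger_gap'])"
```

```text
1.35 [ 0.50692651 -0.19099049  0.28399654] [-3.14106215e+00 -4.53543699e-05  1.39906035e+00] rot [-0.03 -0.    0.16]
[-1.2 -1.   1. ]
-0.001110037002034038
```

carry_out:
  targets:
    - [0,0,0,-1,-1,6,1]
    - [0,0,0,0,0,6,1]
    - [0,0,0,0,0,6,1]
    - [0,0,0,0,0,4,1]
    - [0,0,0,0,0,2,1]
    - [0,0,0,0,0,2,1]
    - [0,0,0,0,0,0,1]
    - [0,0,0,0,0,0,1]
    - [0,0,0,0,0,0,1]
    - [0,0,0,0,0,0,1]

```text
time: 2.6
position: [0.5049, -0.1931, 0.2587]
ee_rot: [3.141, 0.0, 1.395]
ft_force: [-0.3, -0.3, 0.5]
finger_gap: -0.001
grasp_force: 0.0
```

Run:
```python
from h import *
from station import camera
s=get_state();print(s['position'],s['ft_force'])
ims=[]
for n in("top","scene"):
    p,d=camera(n); t=s['position']-[0,0,.1734]
    u=px(n,t)[0].astype(int);print(n,u)
    c=p[u[1]-40:u[1]+40,u[0]-45:u[0]+45,::-1]
    c=cv2.resize(cv2.convertScaleAbs(c,alpha=1.5 if n=="top" else 1),(400,356),interpolation=cv2.INTER_CUBIC)
    cv2.circle(c,(200,178),2,(0,0,255),-1);ims.append(c)
cv2.imwrite("pics/tip.png",np.hstack(ims))
```

```text
[ 0.50494693 -0.19308506  0.25874055] [-0.2534968  -0.32273638  0.4892081 ]
top [385 256]
scene [183 232]
```

View pics/tip.png

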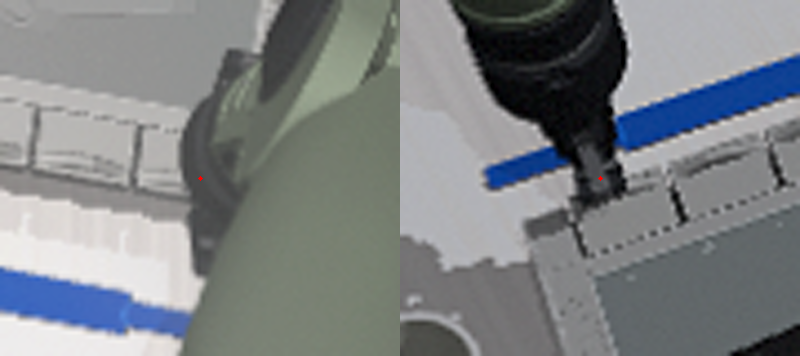

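The tips stand over tongue 4's ridge: scene crop about (600,190), just left of the tongue's middle. Next I'll press down gently.

carry_out:
  targets:
    - [0,0,0,0,0,3,1]
    - [0,0,0,0,0,3,1]
    - [0,0,0,0,0,2,1]
    - [0,0,0,0,0,1,1]
    - [0,0,0,0,0,1,1]
    - [0,0,0,0,0,1,1]
    - [0,0,0,0,0,1,1]
    - [0,0,0,0,0,1,1]
    - [0,0,0,0,0,1,1]
    - [0,0,0,0,0,0,1]

```text
time: 3.95
position: [0.505, -0.1932, 0.2446]
ee_rot: [3.141, -0.0, 1.395]
ft_force: [-1.9, 0.9, 1.5]
finger_gap: -0.001
grasp_force: 0.6
```

carry_out:
  targets:
    - [0,0,0,1,0,0.8,1]
    - [0,0,0,3,0,0.4,1]
    - [0,0,0,4,0,0,1]
    - [0,0,0,4,0,0,1]
    - [0,0,0,5,0,0,1]
    - [0,0,0,5,0,0,1]
    - [0,0,0,5,0,2,1]
    - [0,0,0,5,0,2,1]
    - [0,0,0,5,0,2,1]
    - [0,0,0,0,0,0,1]

```text
time: 5.2
position: [0.5115, -0.1567, 0.2375]
ee_rot: [3.141, 0.001, 1.396]
ft_force: [-0.0, -2.2, 1.4]
finger_gap: 0.001
grasp_force: 1.0
```

carry_out:
  targets:
    - [0,0,0,6,0,-2.4,1]
    - [0,0,0,6,0,-2.4,1]
    - [0,0,0,6,0,-1.2,1]
    - [0,0,0,6,0,0,1]
    - [0,0,0,6,0,0,1]
    - [0,0,0,6,0,0,1]
    - [0,0,0,6,0,0,1]
    - [0,0,0,6,0,1.2,1]
    - [0,0,0,6,0,2.4,1]
    - [0,0,0,6,0,2.4,1]

```text
time: 6.45
position: [0.5219, -0.0977, 0.2374]
ee_rot: [-3.141, 0.002, 1.395]
ft_force: [-1.6, -5.5, 2.6]
finger_gap: -0.003
grasp_force: 2.3
```

carry_out:
  targets:
    - [0,0,0,6,0,-2.4,1]
    - [0,0,0,6,0,-2.4,1]
    - [0,0,0,6,0,-1.2,1]
    - [0,0,0,6,0,0,1]
    - [0,0,0,6,0,0,1]
    - [0,0,0,6,0,0,1]
    - [0,0,0,6,0,0,1]
    - [0,0,0,6,0,1.2,1]
    - [0,0,0,6,0,2.4,1]
    - [0,0,0,6,0,2.4,1]

```text
time: 7.7
position: [0.5323, -0.0386, 0.2373]
ee_rot: [-3.141, 0.002, 1.395]
ft_force: [-1.3, -4.2, 2.7]
finger_gap: -0.002
grasp_force: 2.3
```

carry_out:
  targets:
    - [0,0,0,6,0,-2.4,1]
    - [0,0,0,6,0,-2.4,1]
    - [0,0,0,6,0,-1.2,1]
    - [0,0,0,6,0,0,1]
    - [0,0,0,6,0,0,1]
    - [0,0,0,5,0,0,1]
    - [0,0,0,4,0,0,1]
    - [0,0,0,0,0,0,1]
    - [0,0,0,0,0,0,1]
    - [0,0,0,0,0,0,1]

```text
time: 8.95
position: [0.5391, -0.0, 0.2434]
ee_rot: [-3.142, -0.001, 1.395]
ft_force: [0.5, 0.9, 2.1]
finger_gap: -0.0
grasp_force: 0.7
```

```bash
cat > chk.py <<'E'
from h import *
from station import camera
c=np.array([.6119,-.1133]);a=np.deg2rad(-9.98);R=np.array([[np.cos(a),-np.sin(a)],[np.sin(a),np.cos(a)]])
for n in("top","scene"):
    z=np.load(n+".npz");p,d=camera(n);cv2.imwrite(f"pics/e_{n}.png",p[:,:,::-1])
    for D in(z['d'],d):
        W=cloud(n,D);t=(W[...,:2]-c)@R;o=[]
        for y in(.09,.03,-.03,-.09):
            m=(abs(t[...,1]-y)<.008)&(abs(t[...,0]+.091)<.007)&(W[...,2]>.04)&(W[...,2]<.1)
            m2=(abs(t[...,1]-y)<.02)&(abs(t[...,0]+.078)<.008)&(W[...,2]>.04)&(W[...,2]<.1)
            o.append((np.percentile(W[...,2][m],80).round(4) if m.any() else None,m.sum(),np.median(W[...,2][m2]).round(4) if m2.any() else None))
        q=W[(W[...,2]>.055)&(W[...,2]<.068)&(abs(t[...,0])<.12)&(abs(t[...,1])<.17)]
        print(n,[tuple(map(float,[v if v is not None else np.nan for v in k])) for k in o])
E
python3 chk.py
```

```text
top [(0.0741, 34.0, 0.064), (0.0745, 33.0, 0.0636), (0.0746, 34.0, 0.0647), (0.0747, 34.0, 0.0645)]
top [(nan, 0.0, nan), (nan, 0.0, nan), (0.0704, 32.0, 0.062), (0.0688, 32.0, 0.0614)]
scene [(0.077, 30.0, 0.0662), (0.0757, 30.0, 0.0665), (0.0772, 29.0, 0.0665), (0.0782, 31.0, 0.0667)]
scene [(0.0866, 29.0, 0.0636), (0.0716, 26.0, 0.0634), (0.0714, 29.0, 0.0634), (0.0716, 28.0, 0.0639)]
```

carry_out:
  targets:
    - [0,0,0,0,0,-4,1]
    - [0,0,0,0,0,-10,1]
    - [0,0,0,0,0,-20,1]
    - [0,0,0,0,0,-30,1]
    - [0,0,0,0,-10,-30,1]
    - [0,0,0,0,-30,-20,1]
    - [0,0,0,0,-40,-10,1]
    - [0,0,0,0,-40,0,1]
    - [0,0,0,0,-20,0,1]
    - [0,0,0,0,0,0,1]

```text
time: 10.3
position: [0.4003, 0.0245, 0.3682]
ee_rot: [3.141, 0.0, 1.396]
ft_force: [1.1, 0.1, 0.3]
finger_gap: -0.004
grasp_force: 0.0
```

```bash
python3 chk.py
```

```text
top [(0.0741, 34.0, 0.064), (0.0745, 33.0, 0.0636), (0.0746, 34.0, 0.0647), (0.0747, 34.0, 0.0645)]
top [(0.0689, 35.0, 0.0614), (0.0684, 33.0, 0.0621), (0.0683, 33.0, 0.0614), (0.07, 34.0, 0.062)]
scene [(0.077, 30.0, 0.0662), (0.0757, 30.0, 0.0665), (0.0772, 29.0, 0.0665), (0.0782, 31.0, 0.0667)]
scene [(0.071, 29.0, 0.063), (0.0708, 29.0, 0.0634), (0.0712, 31.0, 0.0634), (0.0719, 29.0, 0.0639)]
```

View pics/e_scene.png

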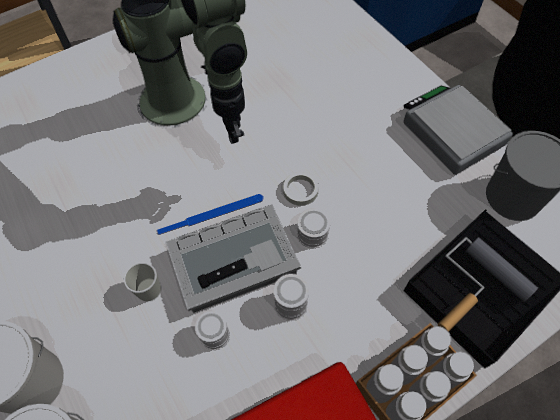

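All four tongues are down. The tray is still at about (232,255), nothing else has moved, and the hand is clear at about (235,130).

```bash
python3 -c "
from station import ticket
print(ticket.job_done())"
```

```text
the job is handed in; nothing more can be done
None
```

All four snap tongues were pressed down in one light stroke from right to left, with sampled forces of about 6 N at most; depth readings show each ridge 4–6 mm lower, the tray and other items look unmoved, and the job is handed in with the hand clear at about 10 s.

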